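Cure the varnished ball and present it on its tray

TASK

Pick up the hand-held curing lamp and shine it straight down on the freshly varnished yellow ball, its lens about 6 cm above the ball, holding steady there for two seconds; then lay the lamp back on its black charging dock the way it lay, setting it down gently, and let go of it. Then lift the ball's tray by its upright blue grip without tipping it, and finish while holding it: the tray level and still, the ball in its pocket about 15 cm above the middle of the round viewing pad. The varnish is tacky, so neither robot nor lamp may touch the ball, and leave the two jars and the green figure where they stand.

Things in the scene. Friction and masses are not known exactly. Their poses are not given: they have to be found in the camera images.
- lamp: loose curing lamp, 0.16 kg, lying lens down. White handle along its x: 155 long, 26 wide, 32 to 56 mm above its underside, centred over the origin. Blue round head (40 across, 56 tall) at +x, 95 mm from the origin; the lens is its flat underside. Blue foot, 28 across, at x = -62 mm. Balances near the origin, which is in the underside plane below mid-handle; x from tail to head, z up
- lamp_lens (a point): centre of the lamp's lens, at the head's underside, 95 mm along x from the lamp's origin; axes as the lamp's, light shines along its -z
- dock: flat black charging dock fixed to the table, 250 x 80 mm, x along its length, top 8 mm above the table; slab from x = -110 to +140 mm. Origin on the table directly below the place of the lamp's origin; the lamp belongs on it with its x along the dock's x
- tray: loose wooden tray, 180 x 90 mm (x, y), board 8 mm thick, 0.2 kg. Upright blue grip at its middle, 44 mm long (x), 22 mm thick (y), top 74 mm above the underside. Round pocket with the ball at +x, yellow patch on the board at -x. Origin: centre of its underside, z up
- pocket (a point): centre of the pocket's floor, 62 mm along +x from the tray's origin and 8 mm above its underside (axes as the tray's); the pocket is a dark wooden ring, 48 mm inside diameter, 58 mm outside, rim 5 mm above the floor
- ball: varnished yellow wooden ball, 36 mm across, 25 g, lying loose in the pocket (it can roll about 6 mm each way). Origin at its underside at the start but turning with the ball: use ball_center
- ball_center (a point): centre of the yellow ball, 18 mm above the pocket's floor
- pad: round viewing pad fixed to the table: white disc with aluminium edge and a red centre dot, 120 mm across, top 8 mm above the table. Origin: its centre, on the table
- red_jar: bystander: closed paint jar with red cap and yellow label, 62 mm across, 75 mm tall; origin at the centre of its underside
- blue_jar: bystander: closed paint jar with red cap and blue label, 62 mm across, 75 mm tall; origin at the centre of its underside
- figure: bystander: green painted wooden figure like a thimble, 42 mm across, 50 mm tall; origin at the centre of its underside
There are look-alikes about, which are no part of the job. What is shaped like the ball but purple is not meant.

How it is judged:
On the way, in this order (a step that is already met when the one before it is completed fails the run):
1. the held lamp shines on the ball from close above, steady, for 1.5 s (x of ball_center in the frame of lamp_lens between -0.02 and 0.02 m and y of ball_center in the frame of lamp_lens between -0.02 and 0.02 m and z of ball_center in the frame of lamp_lens between -0.115 and -0.04 m and angle between lamp's own z axis and vertical below 0.3 rad and linear speed of lamp below 0.04 m/s and contact force between the fingers and lamp above 1 N), for 1.5 s.
2. the lamp lies on its dock again, let go (horizontal distance between lamp and dock below 0.03 m and height (world z) of lamp below 0.014 m and angle between lamp's own z axis and vertical below 0.1 rad and angle between the x axis of lamp and the x axis of dock, either way round below 0.3 rad and x of lamp_lens in the frame of dock above 0.05 m and contact force between the fingers and lamp below 0.05 N and linear speed of lamp below 0.03 m/s), for 0.3 s.
3. the tray is lifted off the table in the gripper (height (world z) of tray above 0.06 m and contact force between the fingers and tray above 1 N and distance between ball_center and pocket below 0.028 m), for 0.2 s.
At the end, for the whole second after the job is handed in: Gripper holds the tray still, underside 100-220 mm above the table, tilt under 0.12 rad; ball in its pocket, centre within 40 mm of the pad's middle seen from above; lamp lies flat and free on its dock, within 30 mm and 0.3 rad of its place (all of step 2 and horizontal distance between ball_center and pad below 0.04 m and height (world z) of tray between 0.1 and 0.22 m and angle between tray's own z axis and vertical below 0.12 rad and linear speed of tray below 0.03 m/s and angular speed of tray below 0.15 rad/s and distance between ball_center and pocket below 0.028 m and contact force between the fingers and tray above 1 N and contact force between ball and tray above 0.05 N); the arm keeps its last pose, push and grip.
It fails at once if the ball leaves its pocket (distance between ball_center and pocket above 0.032 m).
It fails at once if the tray is tipped more than 0.35 rad (angle between tray's own z axis and vertical above 0.35 rad).
It fails at once if the robot or the lamp touches the tacky ball (contact force between any of the arm, the fingers, lamp and ball above 0.2 N).
It fails at once if the lamp is dropped (contact force between the fingers and lamp below 0.05 N and linear speed of lamp above 0.5 m/s).
It fails at once if a jar or the figure is moved more than 20 mm (distance of any of red_jar, blue_jar, figure from where it was at the start of the episode above 0.02 m).
It also fails if it takes over 69 s, if anything falls off the work surface, if the arm or the gripper's body presses on something with over 40 N, if the wrist force passes 120 N, or if a joint passes its speed limit or range.

ROBOT

A 7-joint arm with a two-finger parallel gripper is mounted at the origin on the work surface. World frame = base frame: x ahead of the robot, y to its left, z up, the work surface at z = 0. Lengths are in m, angles in rad, forces in N, time in s.
With the tool pointing down it reaches from about 0.35 to 0.9 m from the base axis. Payload 19.9 kg.
Tool frame: the origin (TCP) lies at the very end of the fingers, on their centre line; the grasp point (between the pads) lies 19 mm behind it (grip_point_offset is the distance from the TCP to the grasp point, in m); z points along the fingers, y is the direction in which the jaws open and shut (so a half turn about z gives the same grasp; the last joint's range is limited). The gripper opens to 94 mm and grips with 3 to 60 N. Pads are 16 mm wide; open, the fingers measure 119 mm over their backs; the gripper's body (75 mm by 177 mm) begins 78 mm behind the grasp point.
Start: joints at [-1.28, 0.417, -0.01, 1.614, 0.005, 1.111, -0.053], TCP at [0.204, 0.591, 0.205] pointing down, gripper open.
Joint ranges: [-2.81, 2.81], [-0.39, 2.02], [-1.27, 1.25], [0.06, 2.57], [-1.19, 4.33], [0.19, 2], [-2.82, 2.82]. Speed limits (rad/s): [1.89, 1.89, 2.39, 2.39, 3.01, 3.01, 3.01].

INTERFACE

Orientations are given as [roll, pitch, yaw] about the fixed x, y, z axes, in that order (R = Rz(yaw) Ry(pitch) Rx(roll)).
In Python, from rig import state, read_camera, job_done, grip_point_offset gives the robot as it stands. The module is installed in compiled form; this text tells all that it offers.
- The arm moves only by the tool send_rows, never from a script. Its argument "increments" is a list of rows, each an object with "xyz": the shift along the tool's x, y, z in cm, a list of three; "turn": the turn, a rotation vector about the tool's x, y, z in rad, a list of three; "gripper": the closure, from 0 (fully open) to 1 (shut). In form: [{"xyz": [dx, dy, dz], "turn": [wx, wy, wz], "gripper": gripper}, ...]. A call has exactly 10 rows; each row is the pose to reach, as a shift and turn from the pose commanded when the call began, along the tool's axes at that moment; what a row does not reach only later rows make up. A row lasts 1/10 s, in which the tool goes at most 50 mm and 8.59 degrees, less where a joint would pass 70% of its speed; a pose out of reach is approached as far as the arm can. A call with a gripper value outside its range is refused whole. The fingers move at their own pace and stop on an object; the grip force is fixed at half the most. Time passes only in rows, so rows that repeat a pose let the fingers close, or fill a call up. It gives the time, the measured TCP pose, the force and the opening at its end, in the units of the state.
- state(): the state, without advancing time (a new reading comes with each control period).
- read_camera(name): name is "scene" or "top" or "wrist"; returns a dict with "color" (400x640x3 uint8, red, green, blue), "camera_matrix" (3x3 intrinsics, pixels), "k1" (the pictures are not rectified: a ray, as slopes to the right and down, at radius r is drawn at 1 + k1 r^2 times it, then the intrinsics apply), "xyz" and "rotation" of the camera in the world; the wrist camera has in their place "tool_from_camera" (4x4, takes a point from camera to tool coordinates, whose origin is the TCP and whose axes are the flange's). Camera axes: x right, y up, looking along -z (the intrinsics and any distortion apply to the point x, -y, -z); pixel columns grow to the right and rows downward; lengths in m; the calibration is good to about 2 mm. A picture is of the moment at which its call begins: read the wrist's pose just before it. There is no depth.
- job_done(): hands the job in, once; it reports no verdict.
The state is a dict: "clock": time; "qpos": joint angles; "qvel": joint speeds; "tau": joint torques, N m; "tool_pos": TCP position; "tool_rot": TCP orientation; "wrist_force": force on the tool from outside, world axes, zero at the start; "moment": the same for the moment, N m; "finger_gap": finger opening in m.
Only numpy, scipy, OpenCV 4.12 (cv2) and the standard library are available. Lean on these libraries where they do the work, as an engineer would, in place of code of your own. Each camera call takes 0.05 s, during which the arm holds its last target.

## Working session

There is one attempt and no reset: what is moved stays moved. The work goes in short steps, Python scripts to look and compute and a tool call to move; the robot and the scene stay as the last step left them, time stands still between calls to the robot, and variables do not carry over. Pictures are saved under pics/ and viewed, and the job is handed in when it is done.

Besides the shell and the picture viewer there is one more tool, called after ">>>" by a JSON object that holds its "method" and its "body", one argument or row to a line. send_rows: Moves the arm, as the interface text tells. Its arguments: {"type":"object","properties":{"increments":{"type":"array"}},"required":["increments"]}

```bash
mkdir -p pics; ls
python3 - <<'E'
from rig import state, read_camera
import cv2,json
s=state();print(s)
for n in ("scene","top","wrist"):
    c=read_camera(n);cv2.imwrite(f"pics/{n}0.png",c["color"][:,:,::-1])
    print(n,{k:(v.tolist() if hasattr(v,'tolist') else v) for k,v in c.items() if k!="color"})
E
```

```text
pics
{'clock': 0.0, 'qpos': array([-1.2805119 ,  0.41799289, -0.01032426,  1.61415024,  0.00469033,
        1.11067489, -0.05300732]), 'qvel': array([-0.00024518, -0.00151882, -0.00017205,  0.00130365,  0.00180101,
       -0.0001874 ,  0.00021127]), 'tau': array([-4.90372113e-04, -8.51265550e+01,  6.38037678e-01, -4.25979996e+01,
       -4.89807373e-02,  1.87966344e-02,  9.69257894e-05]), 'tool_pos': array([0.20346061, 0.59057385, 0.20482343]), 'tool_rot': array([-3.14039360e+00,  7.28221324e-05,  2.80982423e+00]), 'wrist_force': array([-0.08793277,  0.02039146,  0.17443436]), 'moment': array([ 0.01514317, -0.05262474,  0.01415901]), 'finger_gap': 0.09400719693046557}
scene {'camera_matrix': [[390.7962922112236, 0.0, 319.61701396509187], [0.0, 390.7962922112236, 199.31725485100844], [0.0, 0.0, 1.0]], 'k1': -0.09710768766057272, 'xyz': [1.3780277010433595, -0.3374160602967954, 0.610356692546435], 'rotation': [1.0138169919098556, -0.005283699067822889, 1.1869215523941745]}
top {'camera_matrix': [[469.1456383035263, 0.0, 314.32309220909383], [0.0, 469.1456383035263, 198.5395613511379], [0.0, 0.0, 1.0]], 'k1': 0.01807291440564993, 'xyz': [0.3838041507709741, 0.005137544328436095, 0.9960678753657924], 'rotation': [0.20271409886038194, -0.004293912493461116, -1.5478648731836928]}
wrist {'camera_matrix': [[336.083476780424, 0.0, 320.1582194395944], [0.0, 336.083476780424, 196.20566861831387], [0.0, 0.0, 1.0]], 'k1': -0.0663889386024006, 'tool_from_camera': [[-0.00029334345908016516, 0.9606368619099551, 0.2778070076319284, 0.08054653312556125], [0.9999999426734494, 0.00023481288941717358, 0.00024395901894567286, 0.00038831228108737736], [0.00016912336023221846, 0.2778070632699936, -0.9606368757207835, -0.1780329087931478], [0.0, 0.0, 0.0, 1.0]]}
```

View pics/scene0.png

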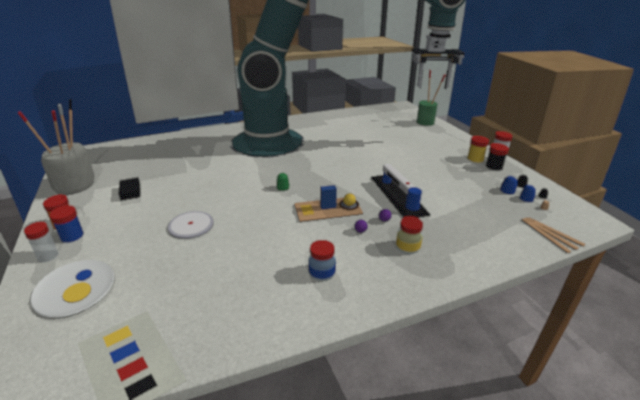

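View pics/top0.png

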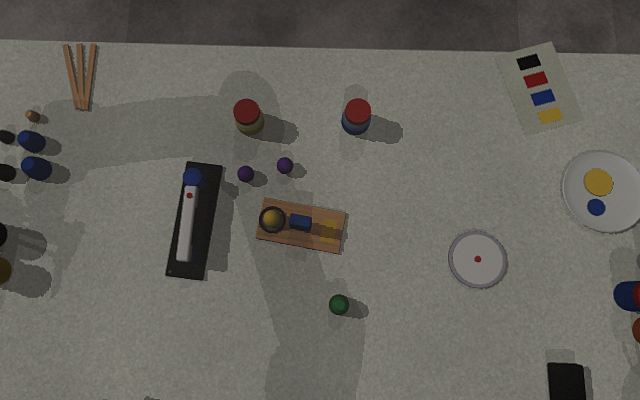

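View pics/wrist0.png

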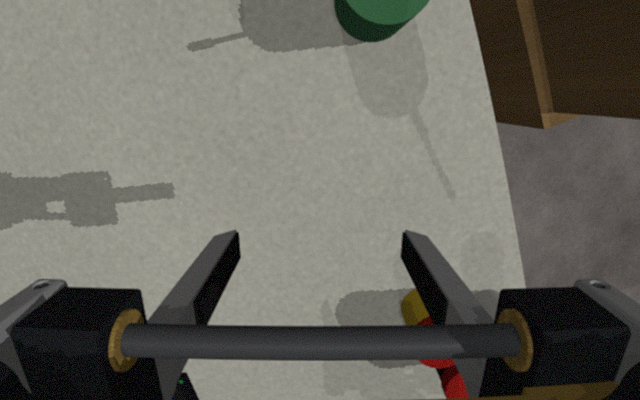

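Top view: the lamp has its head at (193,177) and its handle at (188,220), on the black dock at (194,220). The ball is at (270,219) in the tray at (301,226), whose grip is at (300,222). The pad is at (478,260), the red jar at (248,117), the blue jar at (357,117) and the figure at (339,304).

Things that could be mistaken for them:
- **Ball:** purple balls at (246,173) and (285,166), and a yellow blob on the plate at (598,181).
- **Pad:** the white plate at (600,190).
- **Dock:** the black box at (566,380).
- **Lamp head:** blue pots at (31,140) and (36,168).

By the description I choose the yellow ball in the ring, the disc with the red dot, and the long black slab.

```bash
cat > h.py <<'E'
import numpy as np, cv2
from scipy.spatial.transform import Rotation as Ro
from rig import state, read_camera
def R(rpy): return Ro.from_euler('xyz',rpy).as_matrix()
def cam(n):
    s=state(); c=read_camera(n)
    if n=="wrist":
        T=np.eye(4);T[:3,:3]=R(s["tool_rot"]);T[:3,3]=s["tool_pos"]
        W=T@np.array(c["tool_from_camera"]); c["Rw"]=W[:3,:3];c["o"]=W[:3,3]
    else: c["Rw"]=R(c["rotation"]);c["o"]=np.array(c["xyz"])
    c["K"]=np.array(c["camera_matrix"]);c["d"]=np.array([c["k1"],0,0,0.])
    c["bgr"]=c["color"][:,:,::-1].copy(); return c
def ray(c,uv):
    p=cv2.undistortPoints(np.array(uv,float).reshape(-1,1,2),c["K"],c["d"]).reshape(-1,2)
    return np.c_[p[:,0],-p[:,1],-np.ones(len(p))]@c["Rw"].T
def onz(c,uv,z):
    d=ray(c,uv); return c["o"]+d*((z-c["o"][2])/d[:,2])[:,None]
def proj(c,P):
    q=(np.atleast_2d(P)-c["o"])@c["Rw"]; q=q*[1,-1,-1]
    return cv2.projectPoints(q,np.zeros(3),np.zeros(3),c["K"],c["d"])[0].reshape(-1,2)
def blobs(c,lo,hi,amin=15,roi=None):
    h=cv2.cvtColor(c["bgr"],cv2.COLOR_BGR2HSV); m=cv2.inRange(h,np.array(lo),np.array(hi))
    if roi: k=np.zeros_like(m);k[roi[1]:roi[3],roi[0]:roi[2]]=1;m*=k
    return sorted([x for x in cv2.findContours(m,cv2.RETR_EXTERNAL,cv2.CHAIN_APPROX_NONE)[0] if cv2.contourArea(x)>=amin],key=cv2.contourArea,reverse=True)
E
python3 - <<'E'
from h import *
c=cam("top")
cv2.imwrite("pics/crop0.png",cv2.resize(c["bgr"][80:330,150:400],None,fx=2.4,fy=2.4,interpolation=2))
def show(n,bs,z):
    for b in bs[:3]:
        r=cv2.minAreaRect(b); print(n,np.round(r[0],1),np.round(r[1],1),round(r[2],1),"->",onz(c,cv2.boxPoints(r),z).round(3).tolist(), onz(c,[r[0]],z).round(4))
show("dock",blobs(c,(0,0,0),(180,255,45),200,(150,140,240,290)),.008)
show("tray",blobs(c,(5,60,60),(25,255,255),100,(250,190,355,260)),.008)
show("head",blobs(c,(105,100,40),(130,255,255),30,(150,140,240,290)),.064)
show("grip",blobs(c,(100,60,40),(130,255,255),30,(280,205,320,240)),.074)
show("ball",blobs(c,(20,130,60),(35,255,255),20,(255,200,290,240)),.026)
show("pad",blobs(c,(0,0,90),(180,60,255),500,(440,220,520,300)),.008)
show("dot",blobs(c,(0,120,60),(10,255,255),3,(440,220,520,300)),.008)
show("hdl",blobs(c,(0,0,120),(180,70,255),50,(175,180,205,265)),.064)
E
```

```text
dock [194.2 220.3] [ 37.8 118. ] 10.4 -> [[0.418, 0.312, 0.008], [0.669, 0.287, 0.008], [0.655, 0.205, 0.008], [0.406, 0.234, 0.008]] [[0.5337 0.2596 0.008 ]]
tray [300.5 224.8] [84.7 41.8] 11.0 -> [[0.5, 0.129, 0.008], [0.589, 0.116, 0.008], [0.558, -0.063, 0.008], [0.471, -0.047, 0.008]] [[0.5292 0.0336 0.008 ]]
tray [270. 217.] [14.1 15.6] 45.0 -> [[0.543, 0.121, 0.008], [0.567, 0.099, 0.008], [0.546, 0.077, 0.008], [0.522, 0.099, 0.008]] [[0.5445 0.0991 0.008 ]]
head [192.  176.5] [17. 18.] 90.0 -> [[0.633, 0.276, 0.064], [0.634, 0.239, 0.064], [0.598, 0.237, 0.064], [0.597, 0.273, 0.064]] [[0.6154 0.2564 0.064 ]]
grip [299.6 220. ] [21.2 10.4] 11.3 -> [[0.523, 0.056, 0.074], [0.543, 0.053, 0.074], [0.536, 0.011, 0.074], [0.515, 0.015, 0.074]] [[0.5291 0.0338 0.074 ]]
ball [270.2 217.2] [13.4 15.6] 45.0 -> [[0.539, 0.118, 0.026], [0.563, 0.096, 0.026], [0.543, 0.075, 0.026], [0.519, 0.097, 0.026]] [[0.5411 0.0968 0.026 ]]
pad [479.5 259.5] [79. 79.] 90.0 -> [[0.547, -0.263, 0.008], [0.551, -0.431, 0.008], [0.386, -0.42, 0.008], [0.382, -0.258, 0.008]] [[ 0.465  -0.3429  0.008 ]]
dot [477.5 258.5] [5. 5.] 90.0 -> [[0.472, -0.334, 0.008], [0.472, -0.344, 0.008], [0.462, -0.344, 0.008], [0.462, -0.333, 0.008]] [[ 0.467  -0.3389  0.008 ]]
hdl [185.4 222.6] [ 9.2 74.3] 7.0 -> [[0.448, 0.275, 0.064], [0.597, 0.269, 0.064], [0.595, 0.25, 0.064], [0.446, 0.257, 0.064]] [[0.5201 0.2625 0.064 ]]
```

View pics/crop0.png

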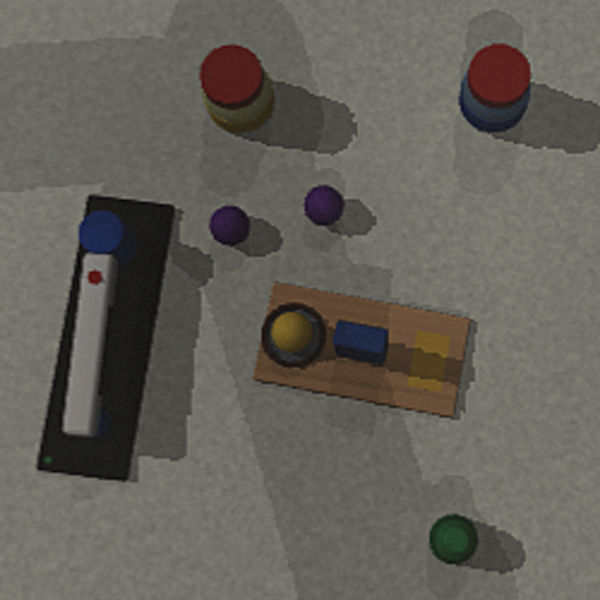

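The crop confirms the choices: the lamp lies lens-down on the dock with its head at the far end, and the yellow ball sits in the dark ring of the wooden tray. Heights and sizes agree: the dock measures about 250x80 mm, the grip about 42x21 mm and the tray about 180x90 mm. Next I'll write a move planner and go above the lamp.

```bash
cat >> h.py <<'E'
def delta(x,y,z,yaw,s=None):
    s=s or state(); A=R(s["tool_rot"]); B=R([np.pi,0,yaw])
    d=A.T@(np.array([x,y,z])-s["tool_pos"])*100
    w=Ro.from_matrix(A.T@B).as_rotvec()
    print("clock",round(s["clock"],2),"d_cm",d.round(2),"turn",w.round(3),"gap",round(s["finger_gap"],4))
E
python3 -c "
from h import *
delta(.52,.262,.17,3.06)"
```

```text
clock 0.2 d_cm [-40.63 -20.77   3.53] turn [-0.001 -0.    -0.25 ] gap 0.0942
```

>>> {"method": "send_rows", "body": {
  "increments": [
    {"xyz":[-2,-1,0.2],"turn":[0,0,-0.01],"gripper":0},
    {"xyz":[-5,-2.6,0.4],"turn":[0,0,-0.03],"gripper":0},
    {"xyz":[-9.5,-4.9,0.8],"turn":[0,0,-0.06],"gripper":0},
    {"xyz":[-14,-7.2,1.2],"turn":[0,0,-0.09],"gripper":0},
    {"xyz":[-18.5,-9.5,1.6],"turn":[0,0,-0.12],"gripper":0},
    {"xyz":[-23,-11.8,2],"turn":[0,0,-0.15],"gripper":0},
    {"xyz":[-27.5,-14,2.4],"turn":[0,0,-0.18],"gripper":0},
    {"xyz":[-32,-16.4,2.8],"turn":[0,0,-0.2],"gripper":0},
    {"xyz":[-36,-18.4,3.1],"turn":[0,0,-0.22],"gripper":0},
    {"xyz":[-39,-19.9,3.4],"turn":[0,0,-0.24],"gripper":0}
  ]
}}

```text
clock: 1.2
tool_pos: [0.5095, 0.2726, 0.1713]
tool_rot: [-3.141, 0.001, 3.048]
wrist_force: [0.8, 0.7, 0.1]
finger_gap: 0.0939
```

```bash
python3 -c "
from h import *
c=cam('wrist');cv2.imwrite('pics/w1.png',c['bgr'])
delta(.52,.262,.17,3.06); print(state()['tool_pos'],state()['tool_rot'])
print(proj(c,[[.52,.2625,.064],[.6154,.2564,.064],[.519,.261,.008]]))"
```

```text
clock 1.25 d_cm [-0.82 -0.57  0.09] turn [-0.002  0.001 -0.015] gap 0.0939
[0.51243031 0.26847297 0.1708695 ] [-3.13911330e+00  1.46076549e-03  3.04483175e+00]
[[309.8953958  206.21058973]
 [313.72252976 299.28251652]
 [309.98300502 189.08515644]]
```

View pics/w1.png

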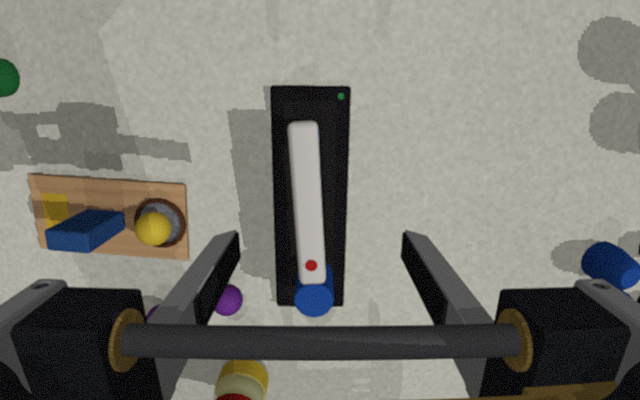

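The wrist view shows the handle around (307,200), the head at (314,297), the dock around (311,195), and the ball at (154,228) in its ring. I'll measure from this view.

Run:
```python
from h import *
c=cam("wrist")
def show(n,bs,z):
    for b in bs[:2]:
        r=cv2.minAreaRect(b); print(n,np.round(r[0],1),np.round(r[1],1),round(r[2],1),"->",onz(c,cv2.boxPoints(r),z).round(3).tolist(), onz(c,[r[0]],z).round(4))
show("dock",blobs(c,(0,0,0),(180,255,50),200,(255,75,370,315)),.008)
b=blobs(c,(0,0,130),(180,70,255),50,(275,100,345,285)); show("hdl",b,.064)
p=onz(c,b[0].reshape(-1,2),.064)[:,:2]; print(cv2.minAreaRect((p*1000).astype(np.float32)), cv2.fitLine((p*1000).astype(np.float32),cv2.DIST_HUBER,0,.01,.01).ravel())
show("head",blobs(c,(105,100,40),(130,255,255),30,(285,260,340,325)),.064)
show("grip",blobs(c,(100,60,40),(130,255,255),30,(40,200,130,255)),.074)
show("ball",blobs(c,(20,130,60),(35,255,255),20,(130,190,190,255)),.026)
print(state()["tool_pos"],state()["tool_rot"])
```

```text
dock [313.5 192.5] [221.  79.] 90.0 -> [[0.412, 0.233, 0.008], [0.419, 0.309, 0.008], [0.664, 0.292, 0.008], [0.655, 0.2, 0.008]] [[0.5259 0.2599 0.008 ]]
hdl [312.9 199.3] [162.6  28.6] 85.7 -> [[0.446, 0.252, 0.064], [0.447, 0.276, 0.064], [0.598, 0.273, 0.064], [0.598, 0.245, 0.064]] [[0.5167 0.2615 0.064 ]]
hdl [276.  255.5] [57.  2.] 90.0 -> [[0.54, 0.225, 0.064], [0.54, 0.226, 0.064], [0.598, 0.218, 0.064], [0.598, 0.216, 0.064]] [[0.5679 0.2216 0.064 ]]
((521.9896850585938, 260.57135009765625), (24.048416137695312, 151.2863311767578), 87.60884094238281) [ 9.9906987e-01 -4.3120679e-02  5.1780487e+02  2.6052338e+02]
head [317.5 286.5] [41. 53.] 0.0 -> [[0.632, 0.234, 0.064], [0.574, 0.241, 0.064], [0.578, 0.279, 0.064], [0.636, 0.274, 0.064]] [[0.6043 0.2569 0.064 ]]
grip [ 89.3 229.1] [38.9 82.7] 63.4 -> [[0.52, 0.01, 0.074], [0.492, 0.093, 0.074], [0.525, 0.1, 0.074], [0.556, 0.016, 0.074]] [[0.5224 0.0563 0.074 ]]
ball [155.5 226. ] [34. 35.] 90.0 -> [[0.521, 0.078, 0.026], [0.525, 0.115, 0.026], [0.562, 0.107, 0.026], [0.559, 0.068, 0.026]] [[0.5412 0.0924 0.026 ]]
[0.51037722 0.27109299 0.17094576] [-3.13972051e+00  6.25750880e-04  3.04396762e+00]
```

```bash
python3 -c "
from h import *
delta(.52,.262,.034,3.09)"
```

```text
clock 1.3 d_cm [-1.04 -0.79 13.7 ] turn [-0.002  0.001 -0.046] gap 0.0943
```

>>> {"method": "send_rows", "body": {
  "increments": [
    {"xyz":[-0.5,-0.4,0.5],"turn":[0,0,-0.02],"gripper":0},
    {"xyz":[-1,-0.8,1.5],"turn":[0,0,-0.045],"gripper":0},
    {"xyz":[-1,-0.8,3],"turn":[0,0,-0.045],"gripper":0},
    {"xyz":[-1,-0.8,4.5],"turn":[0,0,-0.045],"gripper":0},
    {"xyz":[-1,-0.8,6],"turn":[0,0,-0.045],"gripper":0},
    {"xyz":[-1,-0.8,7],"turn":[0,0,-0.045],"gripper":0},
    {"xyz":[-1,-0.8,7.5],"turn":[0,0,-0.045],"gripper":0},
    {"xyz":[-1,-0.8,7.5],"turn":[0,0,-0.045],"gripper":0},
    {"xyz":[-1,-0.8,7.5],"turn":[0,0,-0.045],"gripper":0},
    {"xyz":[-1,-0.8,7.5],"turn":[0,0,-0.045],"gripper":0}
  ]
}}

```text
clock: 2.3
tool_pos: [0.517, 0.267, 0.0971]
tool_rot: [3.141, 0.001, 3.095]
wrist_force: [0.4, 0.1, -0.2]
finger_gap: 0.0938
```

```bash
python3 -c "
from h import *
delta(.52,.262,.034,3.09)
c=cam('wrist');cv2.imwrite('pics/w2.png',c['bgr'])
b=blobs(c,(0,0,130),(180,70,255),50,(240,20,400,285))
for x in b[:2]:
  p=(onz(c,x.reshape(-1,2),.064)[:,:2]*1000).astype(np.float32); print(cv2.minAreaRect(p),cv2.fitLine(p,cv2.DIST_HUBER,0,.01,.01).ravel())
delta(.52,.262,.034,3.09);print(state())"
```

```text
clock 2.3 d_cm [-0.31 -0.49  6.31] turn [0.    0.001 0.005] gap 0.0938
((477.18585205078125, 268.6119384765625), (113.51077270507812, 171.50775146484375), 87.29222106933594) [9.4836664e-01 3.1717619e-01 4.7250507e+02 2.7256085e+02]
((504.2286376953125, 260.99798583984375), (23.95846176147461, 116.39210510253906), 87.6783676147461) [ 9.9928308e-01 -3.7858929e-02  5.0169724e+02  2.6153311e+02]
clock 2.35 d_cm [-0.32 -0.49  6.3 ] turn [0.    0.001 0.005] gap 0.0938
{'clock': 2.35, 'qpos': array([-0.61465046,  0.46665366,  0.10854241,  1.82065595, -0.06453451,
        0.85684758,  1.04859317]), 'qvel': array([ 3.96120304e-04,  9.93173259e-05,  7.49193262e-04,  2.24522849e-03,
       -9.42706503e-04, -1.01208664e-03, -8.67950703e-04]), 'tau': array([-2.18680850e-02, -8.22025180e+01,  3.17674845e+00, -3.58031487e+01,
       -1.62820532e-03,  7.68321566e-02, -2.00888069e-03]), 'tool_pos': array([0.51697595, 0.26700521, 0.09700135]), 'tool_rot': array([3.14114456e+00, 7.02523976e-04, 3.09477432e+00]), 'wrist_force': array([ 0.29251254, -0.40189678,  0.23108369]), 'moment': array([0.0174682 , 0.04778555, 0.02262782]), 'finger_gap': 0.09381610140699177}
```

View pics/w2.png

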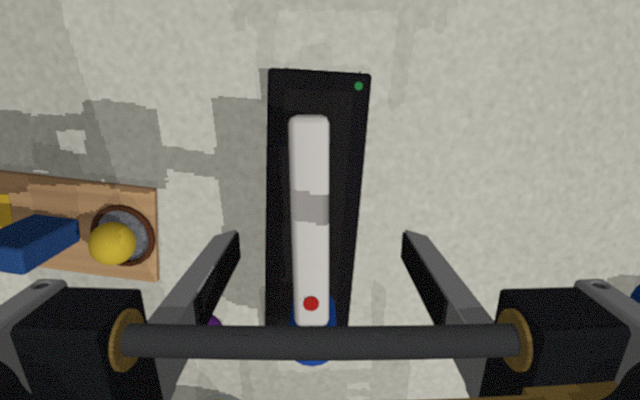

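The handle runs straight at columns 290–330, square to the jaws, and needs only a 6 mm sideways shift. I'll descend and close.

>>> {"method": "send_rows", "body": {
  "increments": [
    {"xyz":[-0.3,-0.3,0.8],"turn":[0,0,0],"gripper":0},
    {"xyz":[-0.3,-0.6,2],"turn":[0,0,0],"gripper":0},
    {"xyz":[-0.3,-0.6,3.3],"turn":[0,0,0],"gripper":0},
    {"xyz":[-0.3,-0.6,4.6],"turn":[0,0,0],"gripper":0},
    {"xyz":[-0.3,-0.6,5.6],"turn":[0,0,0],"gripper":0},
    {"xyz":[-0.3,-0.6,6.2],"turn":[0,0,0],"gripper":0},
    {"xyz":[-0.3,-0.6,6.3],"turn":[0,0,0],"gripper":0},
    {"xyz":[-0.3,-0.6,6.3],"turn":[0,0,0],"gripper":0},
    {"xyz":[-0.3,-0.6,6.3],"turn":[0,0,0],"gripper":0},
    {"xyz":[-0.3,-0.6,6.3],"turn":[0,0,0],"gripper":0.4}
  ]
}}

```text
clock: 3.35
tool_pos: [0.5197, 0.2608, 0.0339]
tool_rot: [3.141, 0.001, 3.095]
wrist_force: [0.2, -0.6, 0.5]
finger_gap: 0.0891
```

>>> {"method": "send_rows", "body": {
  "increments": [
    {"xyz":[0,0,0],"turn":[0,0,0],"gripper":0.6},
    {"xyz":[0,0,0],"turn":[0,0,0],"gripper":0.8},
    {"xyz":[0,0,0],"turn":[0,0,0],"gripper":1},
    {"xyz":[0,0,0],"turn":[0,0,0],"gripper":1},
    {"xyz":[0,0,0],"turn":[0,0,0],"gripper":1},
    {"xyz":[0,0,0],"turn":[0,0,0],"gripper":1},
    {"xyz":[0,0,0],"turn":[0,0,0],"gripper":1},
    {"xyz":[0,0,0],"turn":[0,0,0],"gripper":1},
    {"xyz":[0,0,0],"turn":[0,0,0],"gripper":1},
    {"xyz":[0,0,0],"turn":[0,0,0],"gripper":1}
  ]
}}

```text
clock: 4.35
tool_pos: [0.5194, 0.2606, 0.0334]
tool_rot: [-3.141, -0.0, 3.095]
wrist_force: [0.9, -0.5, -0.1]
finger_gap: 0.0258
```

It's gripped at 25.8 mm. Lifting 10 cm.

>>> {"method": "send_rows", "body": {
  "increments": [
    {"xyz":[0,0,-0.2],"turn":[0,0,0],"gripper":1},
    {"xyz":[0,0,-0.8],"turn":[0,0,0],"gripper":1},
    {"xyz":[0,0,-2],"turn":[0,0,0],"gripper":1},
    {"xyz":[0,0,-3.5],"turn":[0,0,0],"gripper":1},
    {"xyz":[0,0,-5],"turn":[0,0,0],"gripper":1},
    {"xyz":[0,0,-6.5],"turn":[0,0,0],"gripper":1},
    {"xyz":[0,0,-8],"turn":[0,0,0],"gripper":1},
    {"xyz":[0,0,-9.2],"turn":[0,0,0],"gripper":1},
    {"xyz":[0,0,-9.8],"turn":[0,0,0],"gripper":1},
    {"xyz":[0,0,-10],"turn":[0,0,0],"gripper":1}
  ]
}}

```text
clock: 5.35
tool_pos: [0.5196, 0.2608, 0.1342]
tool_rot: [3.141, 0.001, 3.095]
wrist_force: [0.7, 0.2, -1.3]
finger_gap: 0.0258
```

Run:
```python
from h import *
c=cam("top");cv2.imwrite("pics/t2.png",c["bgr"])
s=state(); print(s["finger_gap"],s["wrist_force"],s["moment"],s["tool_pos"],s["tool_rot"])
for x in blobs(c,(105,100,40),(130,255,255),30,(150,120,240,290)):
    r=cv2.minAreaRect(x);print(r,onz(c,[r[0]],.164))
for x in blobs(c,(20,130,60),(35,255,255),20,(250,195,295,245)):
    r=cv2.minAreaRect(x);print(r,onz(c,[r[0]],.026))
c=cam("scene");cv2.imwrite("pics/s2.png",c["bgr"])
```

```text
0.025720530641134987 [ 0.0190455  -0.44233172 -1.31631458] [0.02161644 0.00819286 0.01065945] [0.51945594 0.26076526 0.13385531] [3.14147305e+00 2.30906571e-04 3.09487179e+00]
((177.5, 162.5), (19.0, 19.0), 90.0) [[0.61635844 0.25793833 0.164     ]]
((271.0, 218.0), (15.55634880065918, 15.55634880065918), 45.0) [[0.53952659 0.09519518 0.026     ]]
```

View pics/s2.png

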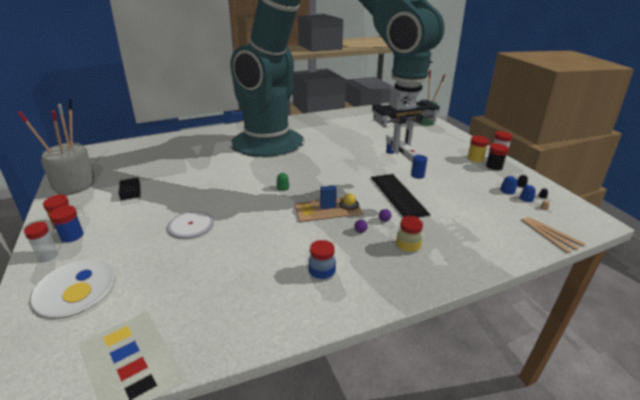

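View pics/t2.png

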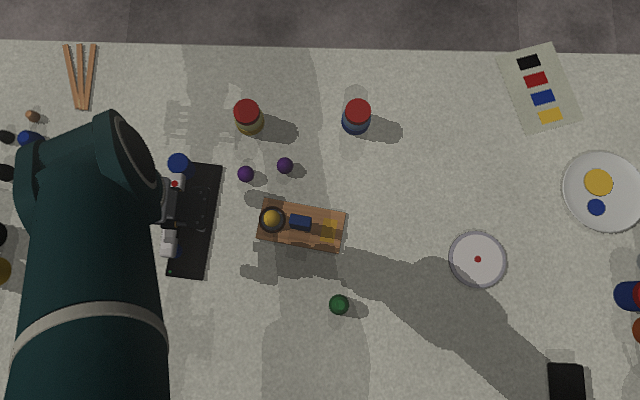

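The lamp hangs level with its head at top (177,162), i.e. (0.616,0.258). The ball at (271,218) is at (0.540,0.095). The shift needed is about (-0.0765,-0.1625).

```bash
python3 -c "
from h import *
delta(.443,.098,.132,3.095)"
```

```text
clock 5.45 d_cm [  6.87 -16.6    0.14] turn [-0. -0. -0.] gap 0.0256
```

>>> {"method": "send_rows", "body": {
  "increments": [
    {"xyz":[0.2,-0.4,0],"turn":[0,0,0],"gripper":1},
    {"xyz":[0.6,-1.5,0],"turn":[0,0,0],"gripper":1},
    {"xyz":[1.3,-3.2,0],"turn":[0,0,0],"gripper":1},
    {"xyz":[2.2,-5.4,0],"turn":[0,0,0],"gripper":1},
    {"xyz":[3.2,-7.8,0],"turn":[0,0,0],"gripper":1},
    {"xyz":[4.2,-10.2,0],"turn":[0,0,0],"gripper":1},
    {"xyz":[5.2,-12.5,0],"turn":[0,0,0],"gripper":1},
    {"xyz":[6,-14.5,0],"turn":[0,0,0],"gripper":1},
    {"xyz":[6.6,-16,0.1],"turn":[0,0,0],"gripper":1},
    {"xyz":[6.9,-16.6,0.1],"turn":[0,0,0],"gripper":1}
  ]
}}

```text
clock: 6.45
tool_pos: [0.4419, 0.0965, 0.1323]
tool_rot: [-3.141, -0.0, 3.093]
wrist_force: [-0.3, 0.7, -1.4]
finger_gap: 0.0257
```

Run:
```python
from h import *
s=state(); print(s["clock"],s["finger_gap"],s["tool_pos"],s["tool_rot"])
c=cam("top");cv2.imwrite("pics/t3.png",c["bgr"])
for x in blobs(c,(105,100,40),(130,255,255),30,(230,150,310,260)):
    r=cv2.minAreaRect(x);print(r,onz(c,[r[0]],.162))
c=cam("scene");cv2.imwrite("pics/s3.png",cv2.resize(c["bgr"][120:270,250:450],None,fx=4,fy=4))
```

```text
6.45 0.02572371606376206 [0.44193417 0.09648145 0.13229597] [-3.14126914e+00 -3.99346444e-04  3.09324203e+00]
((299.44598388671875, 219.8243408203125), (20.2210750579834, 9.699540138244629), 9.462322235107422) [[0.51558003 0.0313325  0.162     ]]
```

View pics/s3.png

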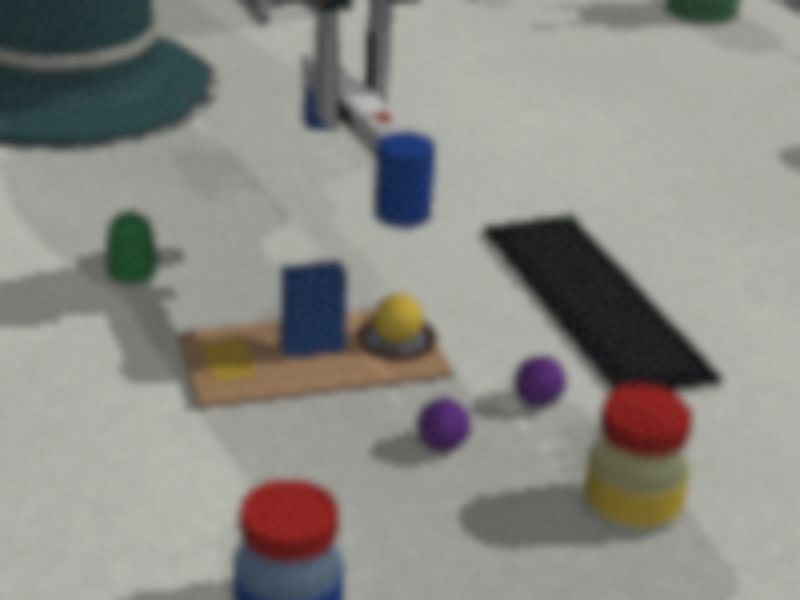

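View pics/t3.png

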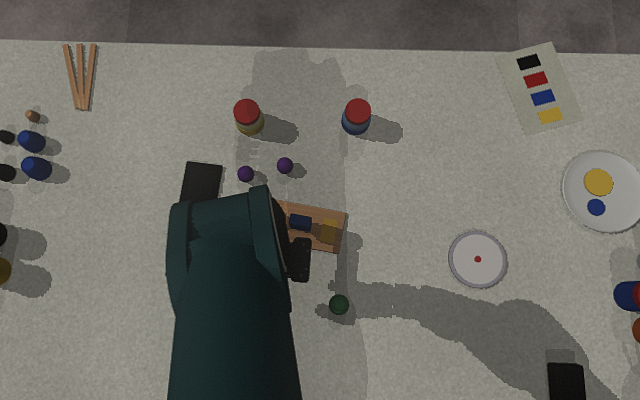

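Scene view: the lamp head's underside is at crop (404,215), directly above the ball at (400,318), with a clear gap. The top view is blocked by the arm, so I'll check numerically in the scene view.

Run:
```python
from h import *
c=cam("scene");s=state();print(s["tool_pos"],s["clock"])
b=blobs(c,(105,100,30),(130,255,255),100,(335,145,365,180))[0]
r=cv2.boundingRect(b);print("head box",r)
L=s["tool_pos"]+[.0965,-.003,-.025]
print("expected head centre px",proj(c,[L+[0,0,.028]]),"seen",cv2.minAreaRect(b)[0])
b=blobs(c,(18,110,50),(35,255,255),20,(335,185,365,215))[0]
print("ball seen",cv2.minEnclosingCircle(b),"exp",proj(c,[[.54,.0955,.026]]))
```

```text
[0.44291461 0.09835961 0.13253964] 6.6
head box (345, 154, 14, 22)
expected head centre px [[351.12870884 164.60709784]] seen (351.5, 164.5)
ball seen ((349.0, 199.60000610351562), 6.1612725257873535) exp [[349.43530622 199.30024603]]
```

>>> {"method": "send_rows", "body": {
  "increments": [
    {"xyz":[0,0,0],"turn":[0,0,0],"gripper":1},
    {"xyz":[0,0,0],"turn":[0,0,0],"gripper":1},
    {"xyz":[0,0,0],"turn":[0,0,0],"gripper":1},
    {"xyz":[0,0,0],"turn":[0,0,0],"gripper":1},
    {"xyz":[0,0,0],"turn":[0,0,0],"gripper":1},
    {"xyz":[0,0,0],"turn":[0,0,0],"gripper":1},
    {"xyz":[0,0,0],"turn":[0,0,0],"gripper":1},
    {"xyz":[0,0,0],"turn":[0,0,0],"gripper":1},
    {"xyz":[0,0,0],"turn":[0,0,0],"gripper":1},
    {"xyz":[0,0,0],"turn":[0,0,0],"gripper":1}
  ]
}}

```text
clock: 7.6
tool_pos: [0.4427, 0.0981, 0.1325]
tool_rot: [-3.142, 0.0, 3.095]
wrist_force: [0.2, 1.2, -1.0]
finger_gap: 0.0253
```

Head and ball both sit within a pixel of where they should be, so the lens is centred over the ball. I'll keep holding.

>>> {"method": "send_rows", "body": {
  "increments": [
    {"xyz":[0,0,0],"turn":[0,0,0],"gripper":1},
    {"xyz":[0,0,0],"turn":[0,0,0],"gripper":1},
    {"xyz":[0,0,0],"turn":[0,0,0],"gripper":1},
    {"xyz":[0,0,0],"turn":[0,0,0],"gripper":1},
    {"xyz":[0,0,0],"turn":[0,0,0],"gripper":1},
    {"xyz":[0,0,0],"turn":[0,0,0],"gripper":1},
    {"xyz":[0,0,0],"turn":[0,0,0],"gripper":1},
    {"xyz":[0,0,0],"turn":[0,0,0],"gripper":1},
    {"xyz":[0,0,0],"turn":[0,0,0],"gripper":1},
    {"xyz":[0,0,0],"turn":[0,0,0],"gripper":1}
  ]
}}

```text
clock: 8.6
tool_pos: [0.4428, 0.0981, 0.1325]
tool_rot: [-3.142, 0.0, 3.095]
wrist_force: [-0.5, 0.8, -1.6]
finger_gap: 0.026
```

>>> {"method": "send_rows", "body": {
  "increments": [
    {"xyz":[0,0,0],"turn":[0,0,0],"gripper":1},
    {"xyz":[0,0,0],"turn":[0,0,0],"gripper":1},
    {"xyz":[0,0,0],"turn":[0,0,0],"gripper":1},
    {"xyz":[0,0,0],"turn":[0,0,0],"gripper":1},
    {"xyz":[0,0,0],"turn":[0,0,0],"gripper":1},
    {"xyz":[0,0,0],"turn":[0,0,0],"gripper":1},
    {"xyz":[0,0,0],"turn":[0,0,0],"gripper":1},
    {"xyz":[0,0,0],"turn":[0,0,0],"gripper":1},
    {"xyz":[0,0,0],"turn":[0,0,0],"gripper":1},
    {"xyz":[0,0,0],"turn":[0,0,0],"gripper":1}
  ]
}}

```text
clock: 9.6
tool_pos: [0.4427, 0.0981, 0.1325]
tool_rot: [-3.142, 0.0, 3.095]
wrist_force: [0.5, 0.0, -1.9]
finger_gap: 0.026
```

```bash
python3 -c "
from h import *
delta(.5205,.2608,.134,3.095)"
```

```text
clock 9.6 d_cm [-7.01 16.62 -0.15] turn [-0.  0. -0.] gap 0.026
```

>>> {"method": "send_rows", "body": {
  "increments": [
    {"xyz":[-0.2,0.4,0],"turn":[0,0,0],"gripper":1},
    {"xyz":[-0.6,1.5,0],"turn":[0,0,0],"gripper":1},
    {"xyz":[-1.3,3.2,0],"turn":[0,0,0],"gripper":1},
    {"xyz":[-2.2,5.4,0],"turn":[0,0,0],"gripper":1},
    {"xyz":[-3.2,7.8,0],"turn":[0,0,0],"gripper":1},
    {"xyz":[-4.2,10.2,0],"turn":[0,0,0],"gripper":1},
    {"xyz":[-5.2,12.5,0],"turn":[0,0,0],"gripper":1},
    {"xyz":[-6,14.5,0],"turn":[0,0,0],"gripper":1},
    {"xyz":[-6.6,16,0],"turn":[0,0,0],"gripper":1},
    {"xyz":[-7,16.6,0],"turn":[0,0,0],"gripper":1}
  ]
}}

```text
clock: 10.6
tool_pos: [0.5205, 0.2637, 0.132]
tool_rot: [3.141, -0.0, 3.097]
wrist_force: [-0.4, 1.4, -1.1]
finger_gap: 0.0259
```

>>> {"method": "send_rows", "body": {
  "increments": [
    {"xyz":[0,0,0.3],"turn":[0,0,0],"gripper":1},
    {"xyz":[0,0,1.2],"turn":[0,0,0],"gripper":1},
    {"xyz":[0,0,2.5],"turn":[0,0,0],"gripper":1},
    {"xyz":[0,0,4],"turn":[0,0,0],"gripper":1},
    {"xyz":[0,0,5.5],"turn":[0,0,0],"gripper":1},
    {"xyz":[0,0,6.8],"turn":[0,0,0],"gripper":1},
    {"xyz":[0,0,7.8],"turn":[0,0,0],"gripper":1},
    {"xyz":[0,0,8.3],"turn":[0,0,0],"gripper":1},
    {"xyz":[0,0,8.5],"turn":[0,0,0],"gripper":1},
    {"xyz":[0,0,8.5],"turn":[0,0,0],"gripper":1}
  ]
}}

```text
clock: 11.6
tool_pos: [0.5206, 0.2607, 0.0475]
tool_rot: [3.142, 0.0, 3.095]
wrist_force: [1.7, -0.1, -2.4]
finger_gap: 0.0258
```

```bash
python3 -c "
from h import *
delta(.5205,.2608,.0336,3.095)
s=state();print(s['tool_pos'],s['wrist_force'])
c=cam('scene');cv2.imwrite('pics/s4.png',cv2.resize(c['bgr'][90:240,330:480],None,fx=4,fy=4))"
```

```text
clock 11.6 d_cm [0.01 0.01 1.39] turn [ 0.  0. -0.] gap 0.0258
[0.52056655 0.26069912 0.04753885] [ 1.65866219 -0.10948401 -2.37802485]
```

View pics/s4.png

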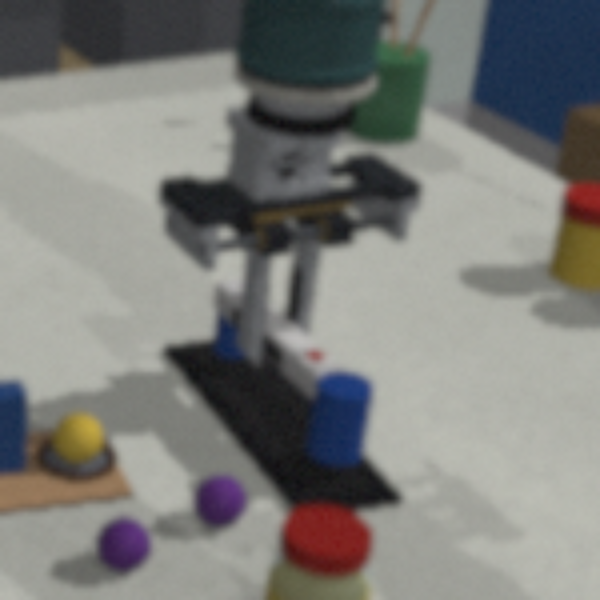

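The lamp hovers level just above its dock. The head's lower edge is near crop (338,462) with the dock below it. Lowering slowly.

>>> {"method": "send_rows", "body": {
  "increments": [
    {"xyz":[0,0,0.2],"turn":[0,0,0],"gripper":1},
    {"xyz":[0,0,0.4],"turn":[0,0,0],"gripper":1},
    {"xyz":[0,0,0.6],"turn":[0,0,0],"gripper":1},
    {"xyz":[0,0,0.8],"turn":[0,0,0],"gripper":1},
    {"xyz":[0,0,1],"turn":[0,0,0],"gripper":1},
    {"xyz":[0,0,1.15],"turn":[0,0,0],"gripper":1},
    {"xyz":[0,0,1.25],"turn":[0,0,0],"gripper":1},
    {"xyz":[0,0,1.35],"turn":[0,0,0],"gripper":1},
    {"xyz":[0,0,1.4],"turn":[0,0,0],"gripper":1},
    {"xyz":[0,0,1.4],"turn":[0,0,0],"gripper":1}
  ]
}}

```text
clock: 12.65
tool_pos: [0.5204, 0.2606, 0.0335]
tool_rot: [-3.142, 0.0, 3.095]
wrist_force: [-0.4, -0.1, -1.4]
finger_gap: 0.0259
```

The force still shows the lamp's weight, so I'll go a hair lower.

>>> {"method": "send_rows", "body": {
  "increments": [
    {"xyz":[0,0,0.03],"turn":[0,0,0],"gripper":1},
    {"xyz":[0,0,0.06],"turn":[0,0,0],"gripper":1},
    {"xyz":[0,0,0.08],"turn":[0,0,0],"gripper":1},
    {"xyz":[0,0,0.1],"turn":[0,0,0],"gripper":1},
    {"xyz":[0,0,0.1],"turn":[0,0,0],"gripper":1},
    {"xyz":[0,0,0.1],"turn":[0,0,0],"gripper":1},
    {"xyz":[0,0,0.1],"turn":[0,0,0],"gripper":1},
    {"xyz":[0,0,0.1],"turn":[0,0,0],"gripper":1},
    {"xyz":[0,0,0.1],"turn":[0,0,0],"gripper":1},
    {"xyz":[0,0,0.1],"turn":[0,0,0],"gripper":1}
  ]
}}

```text
clock: 13.65
tool_pos: [0.5205, 0.2606, 0.0333]
tool_rot: [3.141, 0.0, 3.095]
wrist_force: [-6.3, -4.5, 16.2]
finger_gap: 0.0258
```

Contact: 16 N upward, and the lamp is seated. Releasing.

>>> {"method": "send_rows", "body": {
  "increments": [
    {"xyz":[0,0,0.03],"turn":[0,0,0],"gripper":1},
    {"xyz":[0,0,0],"turn":[0,0,0],"gripper":1},
    {"xyz":[0,0,0],"turn":[0,0,0],"gripper":0.6},
    {"xyz":[0,0,0],"turn":[0,0,0],"gripper":0.3},
    {"xyz":[0,0,0],"turn":[0,0,0],"gripper":0},
    {"xyz":[0,0,0],"turn":[0,0,0],"gripper":0},
    {"xyz":[0,0,0],"turn":[0,0,0],"gripper":0},
    {"xyz":[0,0,0],"turn":[0,0,0],"gripper":0},
    {"xyz":[0,0,0],"turn":[0,0,0],"gripper":0},
    {"xyz":[0,0,0],"turn":[0,0,0],"gripper":0}
  ]
}}

```text
clock: 14.65
tool_pos: [0.5204, 0.2606, 0.0325]
tool_rot: [-3.141, 0.0, 3.095]
wrist_force: [0.2, 0.2, 0.2]
finger_gap: 0.0863
```

>>> {"method": "send_rows", "body": {
  "increments": [
    {"xyz":[0,0,-0.5],"turn":[0,0,0],"gripper":0},
    {"xyz":[0,0,-1.5],"turn":[0,0,0],"gripper":0},
    {"xyz":[0,0,-3],"turn":[0,0,0],"gripper":0},
    {"xyz":[0,0,-5],"turn":[0,0,0],"gripper":0},
    {"xyz":[0,0,-7],"turn":[0,0,0],"gripper":0},
    {"xyz":[0,0,-9],"turn":[0,0,0],"gripper":0},
    {"xyz":[0,0,-11],"turn":[0,0,0],"gripper":0},
    {"xyz":[0,0,-13],"turn":[0,0,0],"gripper":0},
    {"xyz":[0,0,-14],"turn":[0,0,0],"gripper":0},
    {"xyz":[0,0,-14.5],"turn":[0,0,0],"gripper":0}
  ]
}}

```text
clock: 15.65
tool_pos: [0.5208, 0.2608, 0.179]
tool_rot: [3.141, 0.002, 3.095]
wrist_force: [1.1, 0.6, 0.7]
finger_gap: 0.0939
```

```bash
python3 -c "
from h import *
c=cam('wrist');cv2.imwrite('pics/w5.png',c['bgr'])
b=blobs(c,(0,0,130),(180,70,255),50,(285,100,345,285))
for x in b[:1]:
  p=(onz(c,x.reshape(-1,2),.064)[:,:2]*1000).astype(np.float32); print(cv2.minAreaRect(p),cv2.fitLine(p,cv2.DIST_HUBER,0,.01,.01).ravel())
delta(.529,.034,.18,1.4);print(state()['wrist_force'])"
```

```text
((523.1878051757812, 261.2099304199219), (23.937044143676758, 151.53292846679688), 87.4561538696289) [ 9.9907273e-01 -4.3054026e-02  5.1957440e+02  2.6130368e+02]
clock 15.7 d_cm [ -1.89 -22.62  -0.12] turn [0.002 0.    1.695] gap 0.0939
[0.0860618  0.03451124 1.03728907]
```

View pics/w5.png

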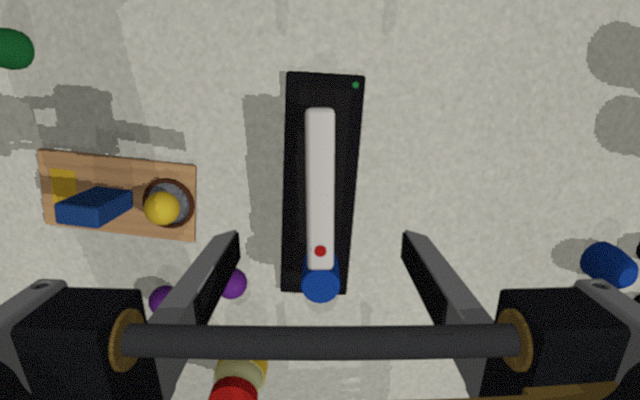

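The wrist view shows the lamp flat on its dock, handle at (320,190) and head at (320,280), within about 2 mm of its start. Next, move over the tray's grip.

>>> {"method": "send_rows", "body": {
  "increments": [
    {"xyz":[0,-0.5,0],"turn":[0,0,0.04],"gripper":0},
    {"xyz":[-0.1,-1.5,0],"turn":[0,0,0.12],"gripper":0},
    {"xyz":[-0.2,-3,0],"turn":[0,0,0.23],"gripper":0},
    {"xyz":[-0.4,-4.7,0],"turn":[0,0,0.35],"gripper":0},
    {"xyz":[-0.5,-6.3,0],"turn":[0,0,0.47],"gripper":0},
    {"xyz":[-0.7,-8,0],"turn":[0,0,0.6],"gripper":0},
    {"xyz":[-0.8,-9.6,0],"turn":[0,0,0.72],"gripper":0},
    {"xyz":[-0.9,-11.2,0],"turn":[0,0,0.84],"gripper":0},
    {"xyz":[-1,-12.8,0],"turn":[0,0,0.96],"gripper":0},
    {"xyz":[-1.2,-14.5,0],"turn":[0,0,1.08],"gripper":0}
  ]
}}

```text
clock: 16.7
tool_pos: [0.525, 0.1142, 0.1766]
tool_rot: [-3.14, 0.0, 2.008]
wrist_force: [0.7, 0.7, -0.0]
finger_gap: 0.0939
```

```bash
python3 -c "
from h import *
delta(.529,.034,.18,1.4)"
```

```text
clock 16.7 d_cm [-7.43 -3.03 -0.34] turn [-0.002  0.001  0.608] gap 0.0939
```

>>> {"method": "send_rows", "body": {
  "increments": [
    {"xyz":[-1.2,-0.5,0],"turn":[0,0,0.1],"gripper":0},
    {"xyz":[-2.6,-1,0],"turn":[0,0,0.21],"gripper":0},
    {"xyz":[-4,-1.6,0],"turn":[0,0,0.33],"gripper":0},
    {"xyz":[-5.4,-2.2,0],"turn":[0,0,0.44],"gripper":0},
    {"xyz":[-6.5,-2.6,0],"turn":[0,0,0.53],"gripper":0},
    {"xyz":[-7.2,-2.9,0],"turn":[0,0,0.59],"gripper":0},
    {"xyz":[-7.4,-3,0],"turn":[0,0,0.61],"gripper":0},
    {"xyz":[-7.4,-3,0],"turn":[0,0,0.61],"gripper":0},
    {"xyz":[-7.4,-3,0],"turn":[0,0,0.61],"gripper":0},
    {"xyz":[-7.4,-3,0],"turn":[0,0,0.61],"gripper":0}
  ]
}}

```text
clock: 17.7
tool_pos: [0.5302, 0.036, 0.1773]
tool_rot: [-3.141, 0.0, 1.406]
wrist_force: [-0.2, -0.8, -0.8]
finger_gap: 0.0936
```

```bash
python3 -c "
from h import *
s=state();print(s['tool_pos'],s['tool_rot'])
c=cam('wrist');cv2.imwrite('pics/w6.png',c['bgr'])
"
```

```text
[0.5302177  0.03596681 0.17732455] [-3.14137256e+00  6.24278447e-05  1.40611442e+00]
```

View pics/w6.png

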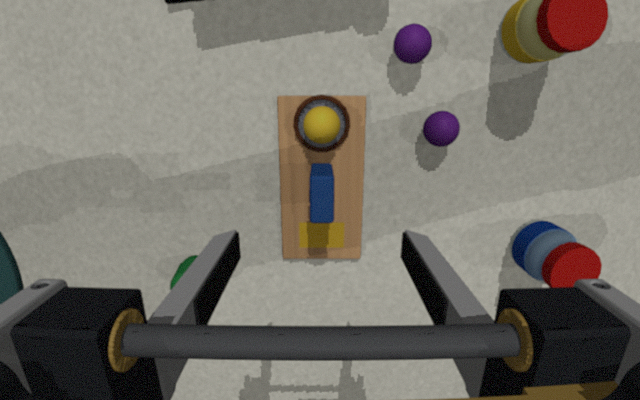

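The tray is square to the tool: board at (322,178), grip around (322,193), ball at (322,125). Figure and jar are clear of the fingers. Measure the board and grip.

```bash
python3 -c "
from h import *
c=cam('wrist')
def m(n,x,z):
  p=(onz(c,x.reshape(-1,2),z)[:,:2]*1000).astype(np.float32); r=cv2.minAreaRect(p);print(n,np.round(r[0],1),np.round(r[1],1),round(r[2],1))
hsv=cv2.cvtColor(c['bgr'],cv2.COLOR_BGR2HSV); print(hsv[165,290],hsv[215,345],hsv[215,322],hsv[175,322],hsv[110,285])
m('tray',blobs(c,(3,60,60),(30,255,255),500,(260,80,385,275))[0],.008)
g=blobs(c,(100,60,20),(130,255,255),50,(295,155,350,230))[0]; print(cv2.boundingRect(g),cv2.minAreaRect(g))
m('gripall',g,.074)
m('ball',blobs(c,(20,130,60),(35,255,255),20,(295,95,350,150))[0],.026)
print(proj(c,[[.529,.034,.074]]))
delta(.529,.034,.034,1.405)"
```

```text
[ 16 109 119] [ 16 114 136] [108 193  90] [108 207  85] [ 16 105 143]
tray [531.4  32.3] [178.4  89. ] 80.6
(310, 163, 24, 60) ((321.5, 192.5), (59.0, 23.0), 90.0)
gripall [532.6  38.2] [53.4 20.4] 80.1
ball [541.6  92.6] [35.2 33.8] 80.5
[[318.4395871 198.4415527]]
clock 17.8 d_cm [-0.2  -0.1  14.34] turn [-0.     0.     0.001] gap 0.0939
```

>>> {"method": "send_rows", "body": {
  "increments": [
    {"xyz":[-0.1,0.1,0.8],"turn":[0,0,0],"gripper":0},
    {"xyz":[-0.3,0.1,2.2],"turn":[0,0,0],"gripper":0},
    {"xyz":[-0.3,0.1,4],"turn":[0,0,0],"gripper":0},
    {"xyz":[-0.3,0.1,6],"turn":[0,0,0],"gripper":0},
    {"xyz":[-0.3,0.1,8],"turn":[0,0,0],"gripper":0},
    {"xyz":[-0.3,0.1,10],"turn":[0,0,0],"gripper":0},
    {"xyz":[-0.3,0.1,12],"turn":[0,0,0],"gripper":0},
    {"xyz":[-0.3,0.1,13.5],"turn":[0,0,0],"gripper":0},
    {"xyz":[-0.3,0.1,14.3],"turn":[0,0,0],"gripper":0},
    {"xyz":[-0.3,0.1,14.4],"turn":[0,0,0],"gripper":0}
  ]
}}

```text
clock: 18.8
tool_pos: [0.5303, 0.0321, 0.0325]
tool_rot: [-3.14, 0.001, 1.405]
wrist_force: [-0.4, -0.5, 0.5]
finger_gap: 0.094
```

```bash
python3 -c "
from h import *
c=cam('wrist');cv2.imwrite('pics/w7.png',c['bgr'])
delta(.531,.033,.034,1.405);print(state()['wrist_force'])"
```

```text
clock 18.85 d_cm [ 0.09  0.02 -0.09] turn [-0.  0. -0.] gap 0.0941
[-0.46036301 -0.07257424  0.05564019]
```

View pics/w7.png

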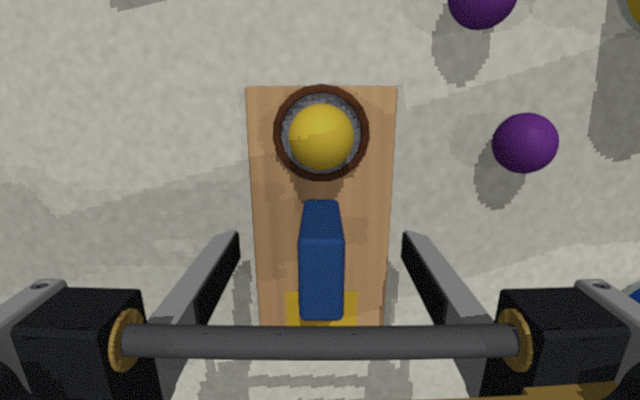

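The grip is centred between the open fingers (columns 300–343) and the ball is well clear. Closing.

>>> {"method": "send_rows", "body": {
  "increments": [
    {"xyz":[0,0,0],"turn":[0,0,0],"gripper":0.2},
    {"xyz":[0,0,0],"turn":[0,0,0],"gripper":0.35},
    {"xyz":[0,0,0],"turn":[0,0,0],"gripper":0.5},
    {"xyz":[0,0,0],"turn":[0,0,0],"gripper":0.6},
    {"xyz":[0,0,0],"turn":[0,0,0],"gripper":0.67},
    {"xyz":[0,0,0],"turn":[0,0,0],"gripper":0.72},
    {"xyz":[0,0,0],"turn":[0,0,0],"gripper":0.76},
    {"xyz":[0,0,0],"turn":[0,0,0],"gripper":0.8},
    {"xyz":[0,0,0],"turn":[0,0,0],"gripper":0.9},
    {"xyz":[0,0,0],"turn":[0,0,0],"gripper":1}
  ]
}}

```text
clock: 19.85
tool_pos: [0.5308, 0.0324, 0.0335]
tool_rot: [-3.142, 0.0, 1.405]
wrist_force: [0.1, 0.6, -0.8]
finger_gap: 0.0218
```

>>> {"method": "send_rows", "body": {
  "increments": [
    {"xyz":[0,0,0],"turn":[0,0,0],"gripper":1},
    {"xyz":[0,0,0],"turn":[0,0,0],"gripper":1},
    {"xyz":[0,0,0],"turn":[0,0,0],"gripper":1},
    {"xyz":[0,0,0],"turn":[0,0,0],"gripper":1},
    {"xyz":[0,0,0],"turn":[0,0,0],"gripper":1},
    {"xyz":[0,0,-0.1],"turn":[0,0,0],"gripper":1},
    {"xyz":[0,0,-0.3],"turn":[0,0,0],"gripper":1},
    {"xyz":[0,0,-0.6],"turn":[0,0,0],"gripper":1},
    {"xyz":[0,0,-0.9],"turn":[0,0,0],"gripper":1},
    {"xyz":[0,0,-1],"turn":[0,0,0],"gripper":1}
  ]
}}

```text
clock: 20.85
tool_pos: [0.531, 0.0324, 0.0439]
tool_rot: [3.141, -0.0, 1.405]
wrist_force: [-0.3, -0.3, -2.2]
finger_gap: 0.0217
```

```bash
python3 -c "
from h import *
c=cam('scene');cv2.imwrite('pics/s8.png',cv2.resize(c['bgr'][100:250,250:450],None,fx=4,fy=4))
s=state();print(s['wrist_force'],s['moment'],s['finger_gap'],s['tool_pos'])"
```

```text
[-0.24917596 -1.279039   -1.5861679 ] [-0.08130719  0.0498695  -0.0367827 ] 0.022144363746925213 [0.53102691 0.03243916 0.04391637]
```

View pics/s8.png

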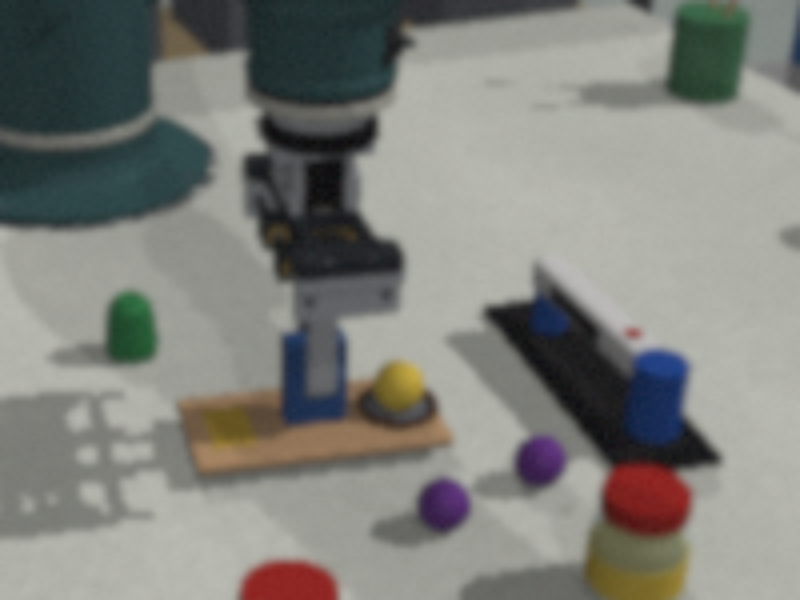

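The tray is just off the table and level, with the ball in its ring at crop (400,388). The lamp lies on its dock. Lift by 14 cm.

>>> {"method": "send_rows", "body": {
  "increments": [
    {"xyz":[0,0,-0.2],"turn":[0,0,0],"gripper":1},
    {"xyz":[0,0,-0.7],"turn":[0,0,0],"gripper":1},
    {"xyz":[0,0,-1.4],"turn":[0,0,0],"gripper":1},
    {"xyz":[0,0,-2.2],"turn":[0,0,0],"gripper":1},
    {"xyz":[0,0,-3],"turn":[0,0,0],"gripper":1},
    {"xyz":[0,0,-3.8],"turn":[0,0,0],"gripper":1},
    {"xyz":[0,0,-4.6],"turn":[0,0,0],"gripper":1},
    {"xyz":[0,0,-5.4],"turn":[0,0,0],"gripper":1},
    {"xyz":[0,0,-6.2],"turn":[0,0,0],"gripper":1},
    {"xyz":[0,0,-7],"turn":[0,0,0],"gripper":1}
  ]
}}

```text
clock: 21.9
tool_pos: [0.5308, 0.0324, 0.1142]
tool_rot: [3.142, 0.0, 1.405]
wrist_force: [-0.1, -0.5, -3.0]
finger_gap: 0.0221
```

>>> {"method": "send_rows", "body": {
  "increments": [
    {"xyz":[0,0,-0.8],"turn":[0,0,0],"gripper":1},
    {"xyz":[0,0,-1.6],"turn":[0,0,0],"gripper":1},
    {"xyz":[0,0,-2.4],"turn":[0,0,0],"gripper":1},
    {"xyz":[0,0,-3.2],"turn":[0,0,0],"gripper":1},
    {"xyz":[0,0,-4],"turn":[0,0,0],"gripper":1},
    {"xyz":[0,0,-4.8],"turn":[0,0,0],"gripper":1},
    {"xyz":[0,0,-5.6],"turn":[0,0,0],"gripper":1},
    {"xyz":[0,0,-6.3],"turn":[0,0,0],"gripper":1},
    {"xyz":[0,0,-6.8],"turn":[0,0,0],"gripper":1},
    {"xyz":[0,0,-7],"turn":[0,0,0],"gripper":1}
  ]
}}

```text
clock: 22.9
tool_pos: [0.531, 0.0324, 0.184]
tool_rot: [3.141, -0.0, 1.405]
wrist_force: [-0.1, 0.1, -2.7]
finger_gap: 0.0215
```

```bash
python3 -c "
from h import *
c=cam('wrist');cv2.imwrite('pics/w9.png',c['bgr'])
s=state();z=s['tool_pos'][2]-.0335
b=blobs(c,(20,130,60),(35,255,255),100,(250,60,390,190))[0];q=cv2.minEnclosingCircle(b)
B=onz(c,[q[0]],z+.026)[0];print(q,'ball',B,'off',B-s['tool_pos'])
t=cam('top')
for x in blobs(t,(0,120,60),(10,255,255),3,(440,220,520,300)):
  r=cv2.minAreaRect(x);P=onz(t,[r[0]],.008)[0];print(r,P)
T=P-(B-s['tool_pos']);delta(T[0],T[1],.184,1.405);print(T)"
```

```text
((320.0, 136.75), 32.65836715698242) ball [0.541688   0.09312177 0.17648896] off [ 0.01070768  0.06068859 -0.0075    ]
((477.5, 258.5), (5.0, 5.0), 90.0) [ 0.46696969 -0.33885096  0.008     ]
clock 23.0 d_cm [-4.383e+01 -2.200e-01 -4.000e-02] turn [ 0. -0. -0.] gap 0.0219
[ 0.45626201 -0.39953954  0.0155    ]
```

View pics/w9.png

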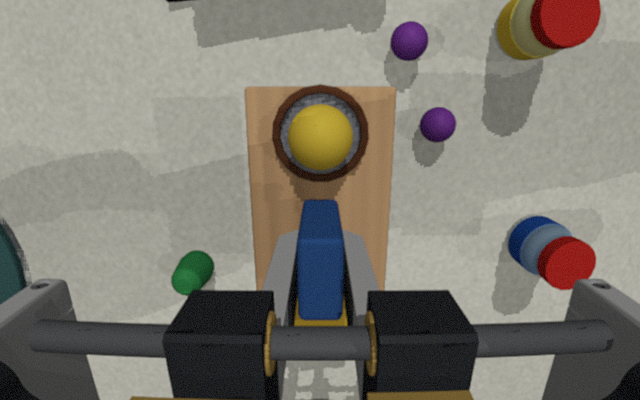

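The tray is held square with the ball in the ring at (320,137). The carry is 43.8 cm along tool −x.

>>> {"method": "send_rows", "body": {
  "increments": [
    {"xyz":[-0.1,0,0],"turn":[0,0,0],"gripper":1},
    {"xyz":[-0.4,0,0],"turn":[0,0,0],"gripper":1},
    {"xyz":[-0.9,0,0],"turn":[0,0,0],"gripper":1},
    {"xyz":[-1.6,0,0],"turn":[0,0,0],"gripper":1},
    {"xyz":[-2.5,0,0],"turn":[0,0,0],"gripper":1},
    {"xyz":[-3.6,0,0],"turn":[0,0,0],"gripper":1},
    {"xyz":[-4.8,0,0],"turn":[0,0,0],"gripper":1},
    {"xyz":[-6.1,0,0],"turn":[0,0,0],"gripper":1},
    {"xyz":[-7.5,0,0],"turn":[0,0,0],"gripper":1},
    {"xyz":[-9,0,0],"turn":[0,0,0],"gripper":1}
  ]
}}

```text
clock: 24.0
tool_pos: [0.5157, -0.0576, 0.1835]
tool_rot: [3.141, 0.0, 1.405]
wrist_force: [0.2, -0.7, -1.9]
finger_gap: 0.0216
```

>>> {"method": "send_rows", "body": {
  "increments": [
    {"xyz":[-1.5,0,0],"turn":[0,0,0],"gripper":1},
    {"xyz":[-3,0,0],"turn":[0,0,0],"gripper":1},
    {"xyz":[-4.5,0,0],"turn":[0,0,0],"gripper":1},
    {"xyz":[-6,0,0],"turn":[0,0,0],"gripper":1},
    {"xyz":[-7.5,0,0],"turn":[0,0,0],"gripper":1},
    {"xyz":[-9,0,0],"turn":[0,0,0],"gripper":1},
    {"xyz":[-10.5,0,0],"turn":[0,0,0],"gripper":1},
    {"xyz":[-12,0,0],"turn":[0,0,0],"gripper":1},
    {"xyz":[-13.5,0,0],"turn":[0,0,0],"gripper":1},
    {"xyz":[-15,0,0],"turn":[0,0,0],"gripper":1}
  ]
}}

```text
clock: 25.0
tool_pos: [0.4906, -0.2057, 0.1835]
tool_rot: [3.141, 0.0, 1.404]
wrist_force: [0.4, 0.3, -1.2]
finger_gap: 0.0222
```

```bash
python3 -c "
from h import *
delta(.4563,-.3995,.184,1.405);print(state()['tool_rot'],state()['qpos'])"
```

```text
clock 25.0 d_cm [-19.68  -0.18  -0.04] turn [ 0.     0.    -0.001] gap 0.0222
[3.14149968e+00 1.24355051e-04 1.40446867e+00] [-0.18241901  0.31933077  0.63123158  1.88544908 -0.22095729  1.00635189
  0.37753904]
```

>>> {"method": "send_rows", "body": {
  "increments": [
    {"xyz":[-1.5,0,0],"turn":[0,0,0],"gripper":1},
    {"xyz":[-3,0,0],"turn":[0,0,0],"gripper":1},
    {"xyz":[-4.5,0,0],"turn":[0,0,0],"gripper":1},
    {"xyz":[-6,0,0],"turn":[0,0,0],"gripper":1},
    {"xyz":[-7.5,0,0],"turn":[0,0,0],"gripper":1},
    {"xyz":[-9,-0.1,0],"turn":[0,0,0],"gripper":1},
    {"xyz":[-10.4,-0.1,0],"turn":[0,0,0],"gripper":1},
    {"xyz":[-11.7,-0.2,0],"turn":[0,0,0],"gripper":1},
    {"xyz":[-13,-0.2,0],"turn":[0,0,0],"gripper":1},
    {"xyz":[-14.2,-0.2,0],"turn":[0,0,0],"gripper":1}
  ]
}}

```text
clock: 26.0
tool_pos: [0.4655, -0.3451, 0.1835]
tool_rot: [3.142, 0.0, 1.405]
wrist_force: [0.2, -0.1, -1.8]
finger_gap: 0.022
```

>>> {"method": "send_rows", "body": {
  "increments": [
    {"xyz":[-1.1,0,0],"turn":[0,0,0],"gripper":1},
    {"xyz":[-2.1,0,0],"turn":[0,0,0],"gripper":1},
    {"xyz":[-3,0,0],"turn":[0,0,0],"gripper":1},
    {"xyz":[-3.8,0,0],"turn":[0,0,0],"gripper":1},
    {"xyz":[-4.5,0,0],"turn":[0,0,0],"gripper":1},
    {"xyz":[-5,0,0],"turn":[0,0,0],"gripper":1},
    {"xyz":[-5.3,0,0],"turn":[0,0,0],"gripper":1},
    {"xyz":[-5.5,0,0],"turn":[0,0,0],"gripper":1},
    {"xyz":[-5.5,0,0],"turn":[0,0,0],"gripper":1},
    {"xyz":[-5.5,0,0],"turn":[0,0,0],"gripper":1}
  ]
}}

```text
clock: 27.0
tool_pos: [0.4568, -0.398, 0.1835]
tool_rot: [3.142, 0.0, 1.405]
wrist_force: [-0.7, 0.5, -2.5]
finger_gap: 0.022
```

>>> {"method": "send_rows", "body": {
  "increments": [
    {"xyz":[0,0,0],"turn":[0,0,0],"gripper":1},
    {"xyz":[0,0,0],"turn":[0,0,0],"gripper":1},
    {"xyz":[0,0,0],"turn":[0,0,0],"gripper":1},
    {"xyz":[0,0,0],"turn":[0,0,0],"gripper":1},
    {"xyz":[0,0,0],"turn":[0,0,0],"gripper":1},
    {"xyz":[0,0,0],"turn":[0,0,0],"gripper":1},
    {"xyz":[0,0,0],"turn":[0,0,0],"gripper":1},
    {"xyz":[0,0,0],"turn":[0,0,0],"gripper":1},
    {"xyz":[0,0,0],"turn":[0,0,0],"gripper":1},
    {"xyz":[0,0,0],"turn":[0,0,0],"gripper":1}
  ]
}}

```text
clock: 28.0
tool_pos: [0.4567, -0.3982, 0.1835]
tool_rot: [3.142, 0.0, 1.405]
wrist_force: [-0.3, -0.4, -2.6]
finger_gap: 0.022
```

```bash
python3 -c "
from h import *
s=state();delta(.4563,-.3995,.184,1.405);print(s['tool_rot'],s['qvel'].round(4))
w=cam('wrist');cv2.imwrite('pics/w10.png',w['bgr'])
z=s['tool_pos'][2]-.0335
b=blobs(w,(20,130,60),(35,255,255),100,(250,60,390,190))[0];q=cv2.minEnclosingCircle(b)
B=onz(w,[q[0]],z+.026)[0];print(q,'ball',B,'to pad',B[:2]-[.467,-.339])
c=cam('scene');cv2.imwrite('pics/s10.png',c['bgr'])
b=blobs(c,(18,110,50),(35,255,255),15,(120,100,260,230))
for x in b: q=cv2.minEnclosingCircle(x);print(q,onz(c,[q[0]],z+.026))
t=cam('top');cv2.imwrite('pics/t10.png',t['bgr'])
for x in blobs(t,(105,100,40),(130,255,255),30,(150,140,240,290)): r=cv2.minAreaRect(x);print('head',onz(t,[r[0]],.064))
for x in blobs(t,(0,0,120),(180,70,255),50,(175,180,205,265)): r=cv2.minAreaRect(x);print('hdl',r,onz(t,[r[0]],.064))
"
```

```text
clock 28.0 d_cm [-0.13 -0.02 -0.05] turn [ 0.  0. -0.] gap 0.022
[3.14153624e+00 8.10789145e-05 1.40486199e+00] [-0.0004  0.0002 -0.0003  0.001   0.0001 -0.0018  0.0016]
((318.6060485839844, 136.48484802246094), 32.81079864501953) ball [ 0.46665429 -0.33726598  0.17601581] to pad [-0.00034571  0.00173402]
((180.26119995117188, 167.10447692871094), 7.817317962646484) [[ 0.46846688 -0.33592537  0.17601581]]
((131.0, 178.5), 9.178879737854004) [[ 0.48401008 -0.451585    0.17601581]]
head [[0.61750771 0.25760767 0.064     ]]
hdl ((185.00001525878906, 222.00001525878906), (9.178569793701172, 73.6766357421875), 7.125016689300537) [[0.52130769 0.26332153 0.064     ]]
```

View pics/s10.png

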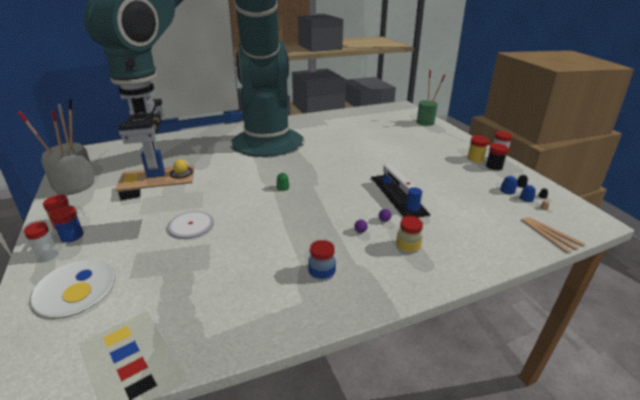

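View pics/t10.png

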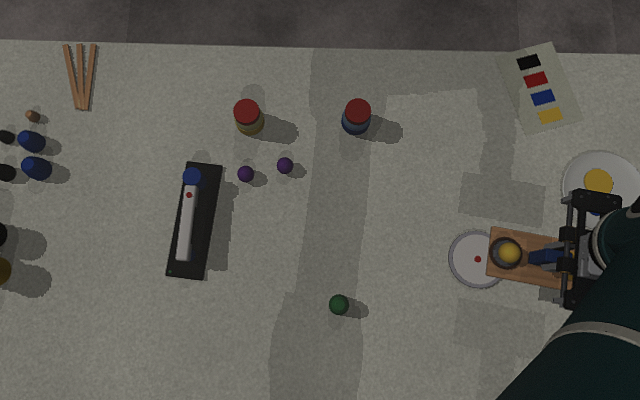

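View pics/w10.png

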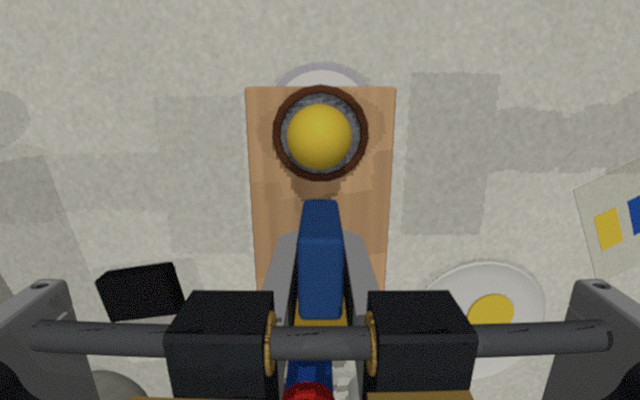

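Wrist and scene views agree. The ball is within about 4 mm of the pad's middle, the tray is level at about 0.15 m, the lamp is on its dock (head (192,176), handle (185,222)), and the jars and figure haven't moved. Handing in.

```bash
python3 -c "
from rig import job_done
print(job_done())"
```

```text
the job is handed in; nothing more can be done
None
```

The job is done and handed in at about 28 s of the 69 s allowed; the hand-in reports no verdict, so everything below comes from my own checks.

- **Lamp over the ball:** I gripped the lamp mid-handle and held it about 6 cm above the ball for roughly 3 s. The top view was blocked by the arm there. In the scene view, head and ball were both within a pixel of where they should be.
- **Lamp back on the dock:** After I let go, the lamp lay flat within about 2 mm of where it started. The setting-down was a light press that peaked at about 16 N in the last reading before release, because the first lowering stopped just short of contact.
- **Tray and ball:** I lifted the tray by its blue grip and carried it level to the pad. In the last check it was level and still at about 150 mm. The ball was in its ring, 2 mm (wrist view) to 4 mm (scene view) from the pad's middle.
- **Bystanders:** The jars and the figure showed no movement by eye in the last top picture; I did not measure them. Nothing touched the ball that I could see.

No check failed. Small disagreements between cameras were 1–4 mm, well inside the tolerances.

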